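# Load a mortar cube into the bench press with a push stick and start the test

## Task

Stand the mortar cube from the bench upright on the loading plate of the press, then slide it in between the guides with the wooden push stick, under the upper platen, until it sits square and fully home against the back stop. The stop is set to a different depth for each batch, so feel for it: push gently, with no more than about 15 N, and do not touch the cube with the fingers once it is going under the platen. Then lay the stick back down on the bench, press the start button fully down and release it; leave the moisture tin beside the press where it stands.

Things in the scene. Friction and masses are not known exactly. Their poses are not given: they have to be found in the camera images.
- press: Bench press, fixed, facing the robot. Origin on the bench (z = 0) below the platen axis; x points to its back (the way a cube is pushed in), y to its left, z up; the points have the same axes. Dark green base, columns 22 mm thick at x 0, y +-84 mm; crosshead x +-45, y +-103 mm, from z 165 mm up; 300 mm high. Steel lower plate: top at z 40 mm, x -145 to +68, y +-58 mm.
- loading_spot (a point): Point on the open front part of the lower plate, at (-110, 0, 40) mm in the press's frame. A cube stands here clear of the guides' sides and in front of the platen, with room for a gripper above it; nothing of the press within 45 mm to either side is higher than the plate here, save the ends of the guide mouth ahead.
- guide_mouth (a point): Middle of the mouth of the guides, on the lower plate, at (-90, 0, 40) mm. The guides are strips 14 mm high, open to the front and flared: about 71 mm wide here (y +34 to -37 mm), y +25 to -28 mm at x -58 mm. From there the face of the fixed left strip is at y +25 mm, which leaves a centred cube no play on that side; on the right is the sprung side guide.
- platen (a point): Centre of the underside of the steel upper platen, a disc 90 mm in diameter and 20 mm thick, at (0, 0, 98) mm: 58 mm above the lower plate, so a 50 mm cube passes with 8 mm to spare, but neither hand nor gripper.
- press_home (a point): Point on the lower plate on the platen axis: (0, 0, 40) mm in the press's frame. With the back stop at the middle of its setting range the centre of the cube's underside is here when the cube touches the stop.
- feeler (a joint): Travel of the specimen feeler, a thin sprung pin (8 mm, under 0.5 N) that stands 4 mm out of the front face of the rigid back stop, on the guides' middle line: 0 m out, 0.004 m pressed in by a cube that touches the stop. The stop (46 mm wide, face up to z 68 mm) is clamped; its face is somewhere between x 13 and 37 mm in the press's frame, differently each time.
- side_guide (a joint): Outward travel (to -y) of the sprung side guide, m: 0 at rest (face at y -22 mm from x -39 to +35 mm, flared ahead of that), about 0.003 with the cube between the guides, at most 0.007. It presses on the cube with some 2 N, so that pushing the cube takes about 4 to 9 N; at the back stop the force rises steeply.
- start_button (a joint): Travel of the start button, m: 0 up, 0.006 fully down (spring, 5 N at full travel). It must go down at least 5.4 mm.
- start_button_top (a point): Top centre of the start button, a black plunger 28 mm in diameter in a round steel collar, pressed straight down; on the low console at the right front of the press, at (-104, -108, 52 mm) in the press's frame.
- cube: Grey mortar cube, 50 x 50 x 50 mm, 0.27 kg give or take a third, on the bench in front of the press. Origin: centre of its underside; axes along its edges.
- push_stick: Light wooden push stick, a straight batten 200 mm long (its x axis), 20 mm wide (y), 22 mm high (z), 0.07 kg, lying on the bench to the right of the press, x roughly away from the robot. Origin: centre of its underside.
- tin: Bystander: round aluminium moisture tin, 64 mm in diameter, 37 mm high, origin at the centre of its underside, on the bench right of the press.

How it is judged (in metres and radians):
On the way, in this order (a step that is already met when the one before it is completed fails the run):
1. the cube stands square under the platen, home against the back stop, and the push stick lies on the bench (value of joint feeler above 0.0025 m and x of cube in the frame of press_home between -0.017 and 0.017 m and y of cube in the frame of press_home between -0.003 and 0.003 m and z of cube in the frame of press_home below 0.003 m and (angle between the x axis of cube and the x axis of press_home, either way round below 0.04 rad or angle between the y axis of cube and the x axis of press_home, either way round below 0.04 rad) and angle between cube's own z axis and vertical below 0.05 rad and height (world z) of push_stick below 0.025 m and linear speed of push_stick below 0.02 m/s), for 0.2 s.
2. the start button is pressed fully down (value of joint start_button above 0.0054 m), for 0.03 s.
At the end, for the whole second after the job is handed in: The cube stands upright on the lower plate between the guides, square within 0.04 rad, sideways within 3 mm, its far face at the back stop (feeler in by more than 2.5 of 4 mm); the push stick lies at rest on the bench (origin below 25 mm); the start button has been pressed and is up again (value of joint feeler above 0.0025 m and x of cube in the frame of press_home between -0.017 and 0.017 m and y of cube in the frame of press_home between -0.003 and 0.003 m and z of cube in the frame of press_home below 0.003 m and (angle between the x axis of cube and the x axis of press_home, either way round below 0.04 rad or angle between the y axis of cube and the x axis of press_home, either way round below 0.04 rad) and angle between cube's own z axis and vertical below 0.05 rad and linear speed of each of cube, push_stick below 0.01 m/s and height (world z) of push_stick below 0.025 m and value of joint start_button below 0.001 m); the robot touches nothing.
It fails at once if the fingers touch the cube once its centre is less than 60 mm from the platen axis (x of cube in the frame of press above -0.06 m and z of cube in the frame of press below 0.06 m and horizontal distance between cube and press below 0.065 m and contact force between the fingers and cube above 0.5 N).
It fails at once if the cube is rammed against the guides or the stop: contact forces on it from the press, its weight and the side guide included, add up to more than 34 N (x of cube in the frame of press above -0.09 m and horizontal distance between cube and press below 0.1 m and contact force between cube and press above 34 N).
It fails at once if the moisture tin is moved by more than 20 mm (distance of tin from where it was at the start of the episode above 0.02 m).
It also fails if it takes over 72 s, if anything falls off the work surface, if the arm or the gripper's body presses on something with over 40 N, if the wrist force passes 120 N, or if a joint passes its speed limit or range.

## Robot

A 6-joint arm with a two-finger parallel gripper is mounted at the origin on a cart in front of the work surface, level with it; the furniture and walls round the work are solid. World frame = base frame: x ahead of the robot, y to its left, z up, the work surface at z = 0. Lengths are in m, angles in degrees, forces in N, time in s.
With the tool pointing down it reaches from about 0.275 to 0.75 m from the base axis. Payload 10.2 kg.
Tool frame: the origin (TCP) lies at the very end of the fingers, on their centre line; the grasp point (between the pads) lies 19 mm behind it; z points along the fingers, y is the line along which they close (so a half turn about z gives the same grasp; the last joint's range is limited). The gripper opens to 88 mm and grips with 3 to 60 N. Pads are 18 mm wide; open, the fingers measure 123 mm over their backs; the gripper's body (75 mm by 187 mm) begins 45 mm behind the grasp point.
Start: joints at [63.976, 17.928, 85.812, -0, 76.261, -12.8], TCP at [0.12, 0.511, 0.239] pointing down, gripper open.
Joint ranges: [-168.41, 168.41], [-55.51, 124.54], [10.69, 146.95], [-70.63, 250.63], [1, 178], [-165.06, 165.06]. Speed limits (degrees/s): [136.94, 136.94, 172.46, 180, 180, 180].

## Interface

Orientations are given as a 3x3 rotation matrix whose columns are the frame's x, y, z axes.
In Python, from rig import get_obs, get_image, calibration, job_done gives the robot as it stands. The module is installed in compiled form; this text tells all that it offers.
- The arm moves only by the tool jog_arm, never from a script. Its argument "deltas" is a list that holds one entry, the list of rows, each a list of 7 numbers: the opening, from 0 (shut) to 1 (fully open), then the shift along the tool's x, y, z in m, then the turn, a rotation vector about the tool's x, y, z in degrees. A call has 1 to 5 rows; each row shifts and turns the commanded pose from where the row before left it, along the tool's axes as they then stand; what a row does not reach is not made up. A row lasts 1/8 s, in which the tool goes at most 62.5 mm and 10.7 degrees, less where a joint would pass 70% of its speed; a pose out of reach is approached as far as the arm can. A call is refused whole if a number of a shift passes 0.0625 or a number of a turn 10.7, either way. A call with a gripper value outside its range is refused whole. The fingers move at their own pace and stop on an object; "squeeze" is the grip in N (left out, the last holds). Time passes only in rows, so rows that do not move let the fingers close. It gives the time, the measured TCP pose, the force, the opening and the grip force at its end, in the units of the state.
- get_obs(): the state, without advancing time (a new reading comes with each control period).
- get_image(name): name is "scene" or "top"; returns the picture (400x640x3 uint8, red, green, blue); there is no depth.
- calibration(name): a dict with "vfov" (degrees; the focal length in pixels is half the picture's height over the tangent of half this angle, whatever the lens; pixels are square), "cx", "cy" (the principal point, pixels), "pose" (4x4, takes a point from camera to world coordinates). Camera axes: x right, y down, z forward; pixel columns grow to the right and rows downward; lengths in m; the calibration is good to about 2 mm. A picture is of the moment at which its call begins. calibration takes no time and is no camera call.
- job_done(): hands the job in; it is judged then, once.
The state is a dict: "time": time; "joint_positions": joint angles; "qvel": joint speeds; "effort": joint torques, N m; "ee_pos": TCP position; "orientation": TCP orientation; "ft_force": force on the tool from outside, world axes, zero at the start; "ft_torque": the same for the moment, N m; "finger_gap": opening from 0.0 (shut) to 1.0 (fully open); "gripper_force": force on a finger pad.
Only numpy, scipy, OpenCV 4.12 (cv2) and the standard library are available. Lean on these libraries where they do the work, as an engineer would, in place of code of your own. Each camera call takes 0.05 s, during which the arm holds its last target. There are 200 camera calls.

## Working session

There is one attempt and no reset: what is moved stays moved. The work goes in short steps, Python scripts to look and compute and a tool call to move; the robot and the scene stay as the last step left them, time stands still between calls to the robot, and variables do not carry over. Pictures are saved under pics/ and viewed, at most 10 in all, crops included, and the job is handed in when it is done.

Besides the shell and the picture viewer there is one more tool, called as name([rows], argument=value, ...), one row to a line, values as JSON. jog_arm: Moves the arm, as the interface text tells. Its arguments: {"type":"object","properties":{"deltas":{"type":"array","items":{"type":"array","items":{"type":"array","items":{"type":"number"}}}},"squeeze":{"type":"number"}},"required":["deltas"]}

```bash
mkdir -p pics; python3 - <<'E'
from rig import *
import cv2
for n in("scene","top"):
    im=get_image(n); cv2.imwrite(f"pics/{n}0.png",im[:,:,::-1]); c=calibration(n); print(n,c)
o=get_obs(); print(o)
E
```

```text
scene {'vfov': 56.31056877644701, 'cx': 324.32976240689425, 'cy': 195.3546068368519, 'pose': array([[-0.51572859, -0.62660302,  0.58428818,  0.07115093],
       [-0.8566274 ,  0.38876511, -0.33919195, -0.00676195],
       [-0.01461216, -0.67544825, -0.7372626 ,  0.74568596],
       [ 0.        ,  0.        ,  0.        ,  1.        ]])}
top {'vfov': 49.40543554589377, 'cx': 315.3307056391027, 'cy': 196.84496211441567, 'pose': array([[ 0.14156108, -0.94171647,  0.30517298,  0.29177061],
       [-0.98992019, -0.13600419,  0.03950803, -0.32135782],
       [ 0.00429944, -0.30768969, -0.95147705,  0.91307488],
       [ 0.        ,  0.        ,  0.        ,  1.        ]])}
{'time': 0.1, 'joint_positions': array([ 6.39783700e+01,  1.79538204e+01,  8.58478271e+01, -1.31287522e-03,
        7.62580953e+01, -1.28008228e+01]), 'qvel': array([-0.05478753,  0.00181274, -0.13690398, -0.03925065,  0.06954184,
       -0.04539442]), 'effort': array([ 4.36054281e-03, -4.02812183e+01, -2.52650017e+01,  6.96337363e-02,
        3.41757329e-02, -1.13732699e-05]), 'ee_pos': array([0.12000535, 0.51089442, 0.2382519 ]), 'orientation': array([[-9.73497114e-01,  2.28698881e-01, -4.37445452e-04],
       [ 2.28699203e-01,  9.73496676e-01, -9.46772679e-04],
       [ 2.09325841e-04, -1.02172390e-03, -9.99999456e-01]]), 'ft_force': array([ 0.77500127,  0.67717393, -0.7508727 ]), 'ft_torque': array([-0.03848218,  0.00550706,  0.01779963]), 'gripper_force': 0.0, 'finger_gap': 1.0015082759474294}
```

View pics/scene0.png

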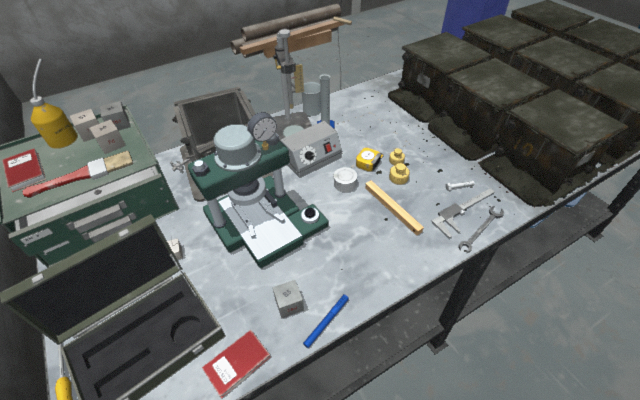

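View pics/top0.png

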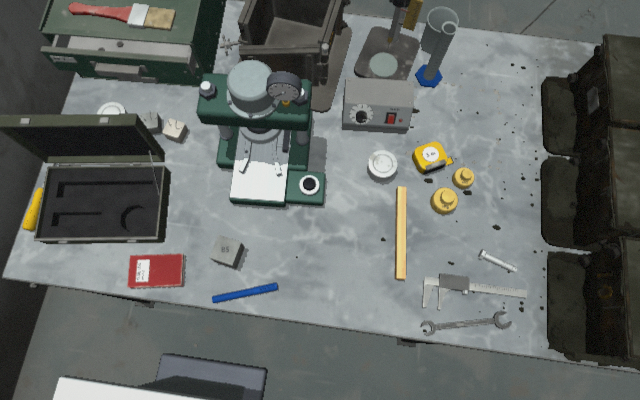

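The views show, in scene / top: cube near (288,298) / (228,251), stick (395,207) / (401,233), button (310,214) / (309,184), tin (346,179) / (382,165), plate front edge near (264,262) / (257,202).

```bash
cat > h.py <<'E'
import numpy as np,cv2
from rig import *
def ray(n,uv):
    c=calibration(n);f=200/np.tan(np.radians(c['vfov']/2));uv=np.atleast_2d(uv).astype(float)
    d=np.c_[(uv[:,0]-c['cx'])/f,(uv[:,1]-c['cy'])/f,np.ones(len(uv))]
    P=c['pose'];return P[:3,3],d@P[:3,:3].T
def onz(n,uv,z):
    o,d=ray(n,uv);return o+d*((z-o[2])/d[:,2])[:,None]
def proj(n,p):
    c=calibration(n);f=200/np.tan(np.radians(c['vfov']/2));P=c['pose']
    q=(np.atleast_2d(p)-P[:3,3])@P[:3,:3];return np.c_[q[:,0]/q[:,2]*f+c['cx'],q[:,1]/q[:,2]*f+c['cy']]
def tri(uv1,uv2):
    (a,d),(b,e)=ray('scene',uv1),ray('top',uv2);d=d[0];e=e[0]
    s=np.linalg.lstsq(np.c_[d,-e],b-a,rcond=None)[0];p,q=a+s[0]*d,b+s[1]*e
    return (p+q)/2,np.linalg.norm(p-q)
E
python3 - <<'E'
from h import *
np.set_printoptions(precision=4,suppress=True)
t=cv2.imread('pics/top0.png');s=cv2.imread('pics/scene0.png')
for n,im in(('scene',s),('top',t)):
    h=cv2.cvtColor(im,cv2.COLOR_BGR2HSV)
    m=cv2.inRange(h,(12,70,110),(30,255,255))
    for c in cv2.findContours(m,0,2)[0]:
        a=cv2.contourArea(c)
        if a>150:
            r=cv2.minAreaRect(c);print(n,a,r); print(onz(n,cv2.boxPoints(r),.022)[:,:2].tolist()) if max(r[1])>60 else 0
A=cv2.resize(t[110:280,190:330],None,fx=2.8,fy=2.8,interpolation=cv2.INTER_CUBIC)  # 392x476
B=cv2.resize(s[170:325,195:335],None,fx=2.8,fy=2.8,interpolation=cv2.INTER_CUBIC) # 392x434
C=np.zeros((476,800,3),np.uint8);C[:A.shape[0],:392]=A;C[:B.shape[0],400:400+B.shape[1]]=B
cv2.imwrite('pics/c1.png',C)
E
```

```text
scene 262.0 ((62.0, 388.0), (22.0, 14.0), 90.0)
scene 641.0 ((393.31207275390625, 207.2107391357422), (72.99575805664062, 10.468306541442871), 41.72951126098633)
[[0.617204206613916, -0.44274190218757487], [0.6314156413597811, -0.4758335811597621], [0.426571057398553, -0.49034212825033396], [0.4174194028773361, -0.4606633446239796]]
scene 475.0 ((399.0, 165.5), (35.0, 18.0), 90.0)
scene 323.5 ((365.9324951171875, 157.9054412841797), (18.507558822631836, 23.498361587524414), 27.897274017333984)
scene 967.0 ((47.85908508300781, 126.1885757446289), (46.61870193481445, 31.955347061157227), 79.04593658447266)
top 455.5 ((444.75, 199.75), (24.748737335205078, 24.041629791259766), 45.0)
top 377.0 ((33.600006103515625, 208.20001220703125), (11.384199142456055, 44.27188491821289), 18.43494987487793)
top 807.5 ((400.699951171875, 232.50267028808594), (9.812460899353027, 92.95174407958984), 0.7638984322547913)
[[0.42729239747327485, -0.46971798663996067], [0.6273617961384245, -0.4552610426308863], [0.6301144545139652, -0.47641035596530384], [0.4298646519742565, -0.4894880751777353]]
top 274.0 ((463.5, 176.5), (19.0, 19.0), 90.0)
top 599.0 ((432.1500244140625, 155.44998168945312), (26.879358291625977, 34.15259552001953), 71.56505584716797)
top 373.5 ((159.1756591796875, 17.945945739746094), (27.619029998779297, 18.9058837890625), 9.462321281433105)
```

View pics/c1.png

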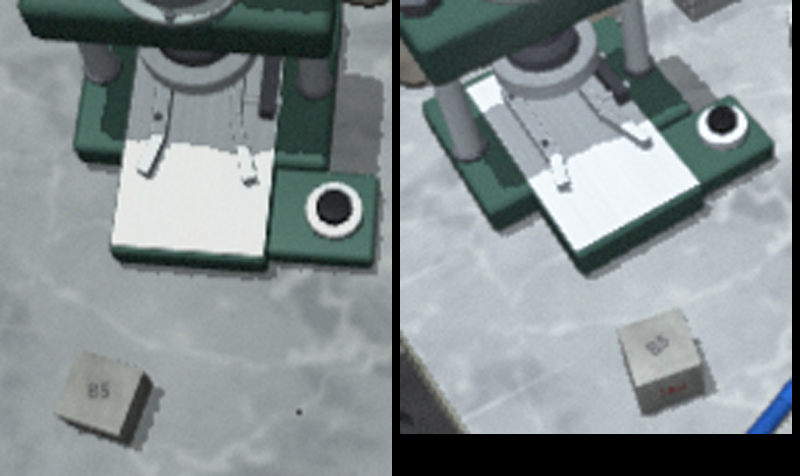

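Zoomed crops (2.8x): plate front corners at about top (231,198),(285,201) / scene (260,259),(303,237); button at top (309,184) / scene (310,212); cube top face at top ~(227,250) / scene ~(287,294). Refining with masks.

```bash
python3 - <<'E'
from h import *
np.set_printoptions(precision=4,suppress=True)
ims={'top':cv2.imread('pics/top0.png'),'scene':cv2.imread('pics/scene0.png')}
pl={'top':((230.7,198.2),(285.4,201.4)),'scene':((260,259.3),(302.9,236.8))}
bt={'top':(309,184),'scene':(310,212)}
cr={'top':(205,232,250,278),'scene':(268,272,312,322)}
B={}
for n,im in ims.items():
    g=cv2.cvtColor(im,cv2.COLOR_BGR2GRAY);u=cv2.resize(g,None,fx=4,fy=4,interpolation=cv2.INTER_CUBIC)
    p=onz(n,pl[n],.04);d=p[0]-p[1];print(n,'plate',p[:,:2].tolist(),np.linalg.norm(d),'yaw',np.degrees(np.arctan2(-d[0],d[1])))
    # white plate front line
    x,y=bt[n];m=(g[y-9:y+10,x-11:x+12]<70).astype(np.uint8)
    k,l,st,c=cv2.connectedComponentsWithStats(m);i=1+np.argmax(st[1:,4]);b=c[i]+(x-11,y-9);B[n]=b
    print('button',b,st[i,4],onz(n,b,.052))
    w=(g>225).astype(np.uint8);k,l,st,c=cv2.connectedComponentsWithStats(w);
    q=[i for i in range(1,k) if 500<st[i,4]<6000 and st[i,0]>200 and st[i,0]+st[i,2]<330 and st[i,1]>120];
    for i in q:
        cs=cv2.findContours((l==i).astype(np.uint8),0,2)[0][0];r=cv2.approxPolyDP(cs,3,True);print('white',r.reshape(-1,2).tolist());
        print(onz(n,r.reshape(-1,2),.04)[:,:2].tolist())
    x0,y0,x1,y1=cr[n];h=cv2.cvtColor(im,cv2.COLOR_BGR2HSV)[y0:y1,x0:x1]
    print('hsv top',np.median(h[15:22,18:24].reshape(-1,3),0),'bench',h[2,2],h[-3,2])
    # warm/grey: cube is b<r ; bench bluish
    f=im[y0:y1,x0:x1].astype(int);m=((f[:,:,2]-f[:,:,0]>=-1)&(f.sum(2)>330)).astype(np.uint8)
    m=cv2.morphologyEx(m,cv2.MORPH_CLOSE,np.ones((3,3)));m=cv2.morphologyEx(m,cv2.MORPH_OPEN,np.ones((3,3)))
    cs=max(cv2.findContours(m,0,2)[0],key=cv2.contourArea);r=cv2.minAreaRect(cs)
    a=cv2.approxPolyDP(cs,2.5,True).reshape(-1,2)+(x0,y0);print('cube',cv2.contourArea(cs),a.tolist());print(onz(n,a,.05)[:,:2].tolist())
print('button tri',tri(B['scene'],B['top']))
E
```

```text
top plate [[0.5433444708390957, -0.10908159680765647], [0.5528360895868961, -0.2242397634681369]] 0.11554866582984237 yaw 4.711808210360761
button [308.687  183.6261] 115 [[ 0.5949 -0.2676  0.052 ]]
white [[235, 161], [230, 196], [282, 200], [286, 165], [281, 166], [283, 176], [278, 178], [274, 174], [279, 172], [277, 163], [272, 166], [251, 162], [241, 175], [237, 169], [241, 170], [246, 159], [242, 163]]
[[0.6277150934246114, -0.10130369558381094], [0.5479164789772633, -0.10664247105829974], [0.5548599571529984, -0.21665724057546543], [0.6343355203254205, -0.21213207580584925], [0.630494854022633, -0.2018271238715128], [0.608369449216395, -0.20988475615952967], [0.6023309099185306, -0.20005025150337657], [0.6101259986312582, -0.19002323313223748], [0.6161948010788876, -0.1998713983222467], [0.6361439796440354, -0.19210650195321705], [0.6277116813752338, -0.1826028174835648], [0.6303811520713839, -0.13602213831853474], [0.5977416039601992, -0.12043133615205676], [0.6100695622339746, -0.10924120568497944], [0.6090337296470137, -0.11820620538437643], [0.6357346214882705, -0.1239806658
[... 679 characters left out ...]
[0.6335913423987, -0.21463661395356542], [0.6382192214795286, -0.1950530561313293], [0.6181458974265482, -0.20956356929484543], [0.6015969458065226, -0.20117690778916078], [0.628146596953852, -0.18745935409187792], [0.6256485802659849, -0.13362110676727923], [0.6417974333529204, -0.13032517224968485], [0.6281551970725175, -0.10154813452070213], [0.5473734156337735, -0.10637428783890507], [0.5527380224105378, -0.21828118117458373]]
hsv top [ 83.5   7.  163.5] bench [103  18 199] [102  19 198]
cube 6.0 [[281, 298], [283, 301]]
[[0.4276237150369218, -0.1072772531829653], [0.4196585497784309, -0.1077794535064868]]
button tri (array([ 0.5958, -0.2678,  0.0478]), np.float64(0.0013749506681675033))
```

```bash
cat >> h.py <<'E'
YP=np.radians(3.6);O=np.array([.691,-.153])
def R(a):return np.array([[np.cos(a),-np.sin(a)],[np.sin(a),np.cos(a)]])
def P(p,o=O,a=YP):
    p=np.atleast_2d(p).astype(float);return np.c_[p[:,:2]@R(a).T+o,p[:,2]]
def overlay(ims,groups,boxes,out,f=2.8):
    W=[]
    for n in('top','scene'):
        x0,y0,x1,y1=boxes[n];A=cv2.resize(ims[n][y0:y1,x0:x1],None,fx=f,fy=f,interpolation=cv2.INTER_CUBIC)
        for g in groups:
            q=(proj(n,g)-(x0,y0)+.5)*f-.5
            cv2.polylines(A,[np.round(q*8).astype(int)],len(g)>2,(0,0,255),1,cv2.LINE_AA,3)
        W.append(A)
    H=max(w.shape[0] for w in W);cv2.imwrite(out,np.hstack([cv2.copyMakeBorder(w,0,H-w.shape[0],0,8,0) for w in W]))
E
python3 - <<'E'
from h import *
ims={'top':cv2.imread('pics/top0.png'),'scene':cv2.imread('pics/scene0.png')}
sq=lambda s,z:[(-s,-s,z),(s,-s,z),(s,s,z),(-s,s,z)]
c=(np.array([.432,-.1216]),np.radians(-7.3))
G=[P([(-145,58,40),(-145,-58,40),(68,-58,40),(68,58,40)]*np.array([1e-3])),
 P(np.array([(-90,34,54),(-58,25,54)])/1e3),P(np.array([(-90,-37,54),(-58,-28,54)])/1e3),
 P([(-.104+.014*np.cos(t),-.108+.014*np.sin(t),.052) for t in np.arange(0,6.28,.4)]),
 P(sq(.025,.05),*c),P(sq(.025,0),*c)]
overlay(ims,G,{'top':(190,110,330,280),'scene':(195,170,335,325)},'pics/o1.png')
E
```

```text
(no output)
```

View pics/o1.png

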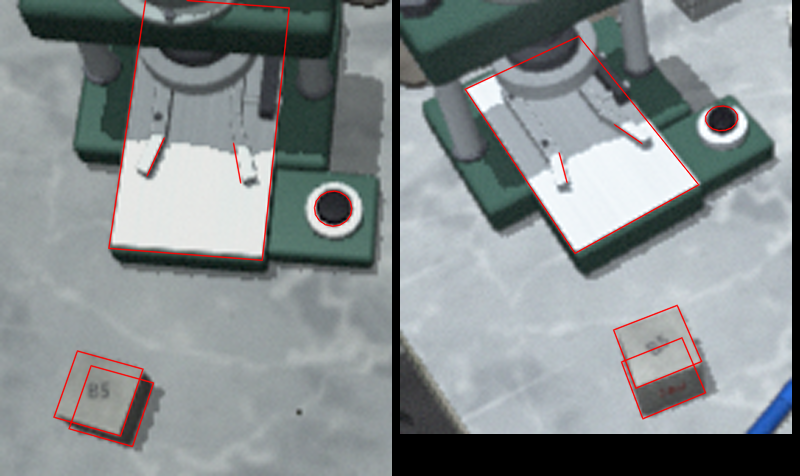

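The red model sits about 3–5 crop px left of the press in the top view; the cube is rotated more (about -13°) and lies some 4 mm further to -y. Correcting.

```bash
sed -i 's/O=np.array(.*/O=np.array([.691,-.156])/' h.py
python3 - <<'E'
from h import *
ims={'top':cv2.imread('pics/top0.png'),'scene':cv2.imread('pics/scene0.png')}
for n,pts in(('top',[(87,353),(150,375),(57,411)]),('scene',[(218,327),(288,311),(236,379)])):
    off={'top':(190,110),'scene':(195,170)}[n];q=(np.array(pts)+.5)/2.8-.5+off;w=onz(n,q,.05)[:,:2]
    e=w[1]-w[0];e2=w[2]-w[0];print(n,w.round(4).tolist(),'ctr',(w[1]+w[2])/2,np.linalg.norm(e),np.linalg.norm(e2),np.degrees(np.arctan2(e[1],e[0])),np.degrees(np.arctan2(e2[1],e2[0])))
sq=lambda s,z:[(-s,-s,z),(s,-s,z),(s,s,z),(-s,s,z)]
c=(np.array([.4325,-.1255]),np.radians(-13))
G=[P([(-145,58,40),(-145,-58,40),(68,-58,40),(68,58,40)]*np.array([1e-3])),
 P(np.array([(-90,34,54),(-58,25,54)])/1e3),P(np.array([(-90,-37,54),(-58,-28,54)])/1e3),
 P([(-.104+.014*np.cos(t),-.108+.014*np.sin(t),.052) for t in np.arange(0,6.28,.4)]),
 P(sq(.025,.05),*c),P(sq(.025,0),*c)]
overlay(ims,G,{'top':(190,110,330,280),'scene':(195,170,335,325)},'pics/o2.png')
E
```

```text
top [[0.4592, -0.1076], [0.4498, -0.1558], [0.4148, -0.0952]] ctr [ 0.43228874 -0.12552424] 0.04909368341178714 0.046131330122325155 -101.03557036478395 164.44397299897977
scene [[0.46, -0.1039], [0.4446, -0.1544], [0.4161, -0.097]] ctr [ 0.43035797 -0.12566941] 0.05272534857975361 0.04443891498538745 -106.96447322675901 171.0227850268464
```

View pics/o2.png

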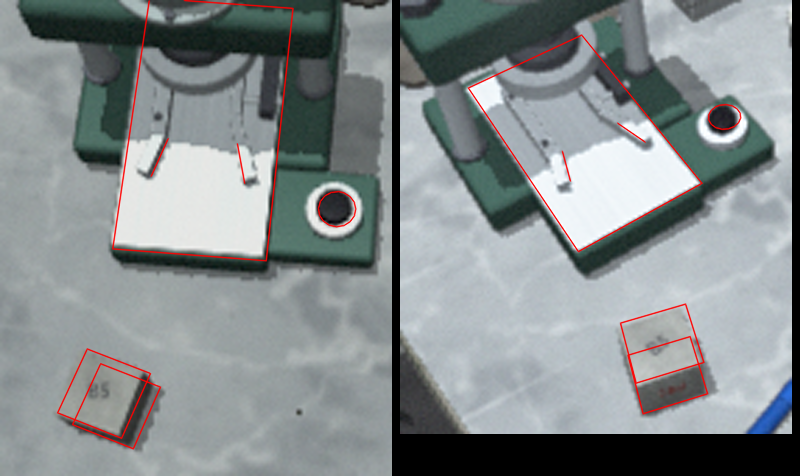

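The overlay now fits: cube centre (0.431,-0.1255) at -13° (which is already the tool's yaw), press origin about (0.691,-0.1555) at +3.6°. Moving over the cube.

jog_arm([
  [[1,-0.03,-0.0366,0,0,0,0],[1,-0.03,-0.0366,0,0,0,0],[1,-0.03,-0.0366,0,0,0,0],[1,-0.03,-0.0366,0,0,0,0],[1,-0.03,-0.0366,0,0,0,0]],
])

```text
time: 0.72
ee_pos: [0.2245, 0.2972, 0.2386]
orientation: [[-0.974, 0.228, -0.0], [0.228, 0.974, -0.0], [0.0, -0.0, -1.0]]
ft_force: [1.0, 0.6, 0.0]
finger_gap: 1.0
gripper_force: 0.0
```

jog_arm([
  [[1,-0.03,-0.0366,0,0,0,0],[1,-0.03,-0.0366,0,0,0,0],[1,-0.03,-0.0366,0,0,0,0],[1,-0.03,-0.0366,0,0,0,0],[1,-0.03,-0.0366,0,0,0,0]],
])

```text
time: 1.35
ee_pos: [0.3287, 0.0847, 0.2387]
orientation: [[-0.973, 0.229, 0.0], [0.229, 0.973, 0.0], [-0.0, 0.0, -1.0]]
ft_force: [1.0, 0.2, -0.2]
finger_gap: 1.001
gripper_force: 0.0
```

jog_arm([
  [[1,-0.03,-0.0366,0,0,0,0],[1,-0.03,-0.0366,0,0,0,0],[1,-0.03,-0.0366,0,0,0,0],[1,-0.03,-0.0366,0,0,0,0],[1,-0.03,-0.0366,0,0,0,0]],
])

```text
time: 1.98
ee_pos: [0.433, -0.1278, 0.2385]
orientation: [[-0.973, 0.229, -0.0], [0.229, 0.973, 0.0], [0.0, 0.0, -1.0]]
ft_force: [0.2, 1.0, 0.2]
finger_gap: 0.999
gripper_force: 0.0
```

jog_arm([
  [[1,0,0,0.043,0,0,0],[1,0,0,0.043,0,0,0],[1,0,0,0.043,0,0,0],[1,0,0,0,0,0,0]],
])

```text
time: 2.48
ee_pos: [0.4312, -0.1255, 0.1079]
orientation: [[-0.973, 0.229, -0.005], [0.229, 0.973, 0.003], [0.006, 0.002, -1.0]]
ft_force: [-0.4, -0.4, 1.1]
finger_gap: 0.999
gripper_force: 0.0
```

```bash
cat >> h.py <<'E'
def to(p,yaw=None):
    """tool-frame shift (in present tool axes) to world p; turn about tool z for closing-line yaw (deg from world y)"""
    o=get_obs();T=o['orientation'];d=T.T@(np.array(p)-o['ee_pos'])
    y=np.degrees(np.arctan2(-T[0,1],T[1,1]));print('t',o['time'],'pos',o['ee_pos'].round(4),'yaw',y.round(2),'shift',d.round(4),'turn z',None if yaw is None else round(-(yaw-y),2),'tilt',T[:2,2].round(4),'F',o['ft_force'].round(2),'gap',round(o['finger_gap'],3),o['gripper_force'])
E
python3 -c "
from h import *
to((.431,-.1255,.012),-13.2)"
```

```text
t 2.475 pos [ 0.4312 -0.1255  0.1079] yaw -13.23 shift [-0.0003 -0.0002  0.0959] turn z -0.03 tilt [-0.005  0.003] F [-0.38 -0.37  1.07] gap 0.999 0.0
```

jog_arm([
  [[1,0,0,0.032,0,0,0],[1,0,0,0.032,0,0,0],[1,0,0,0.032,0,0,0],[1,0,0,0,0,0,0],[0.3,0,0,0,0,0,0]],
], squeeze=20)

```text
time: 3.1
ee_pos: [0.4337, -0.1269, 0.0156]
orientation: [[-0.974, 0.229, 0.002], [0.229, 0.974, -0.001], [-0.003, -0.001, -1.0]]
ft_force: [0.1, 0.3, 0.5]
finger_gap: 0.907
gripper_force: 0.0
```

jog_arm([
  [[0.3,0,0,0,0,0,0],[0.3,0,0,0,0,0,0],[0.3,0,0,0,0,0,0],[0.3,0,0,0,0,0,0],[0.3,0,0,0,0,0,0]],
])

```text
time: 3.72
ee_pos: [0.4331, -0.1262, 0.0143]
orientation: [[-0.973, 0.229, 0.001], [0.229, 0.973, -0.0], [-0.001, 0.0, -1.0]]
ft_force: [0.6, 4.2, 7.5]
finger_gap: 0.567
gripper_force: 19.9
```

jog_arm([
  [[0.3,0,0,-0.02,0,0,0],[0.3,0,0,-0.03,0,0,0],[0.3,0,0,-0.03,0,0,0],[0.3,0,0,0,0,0,-8.4],[0.3,0,0,0,0,0,-8.4]],
])

```text
time: 4.35
ee_pos: [0.4322, -0.1263, 0.0937]
orientation: [[-0.998, -0.067, -0.001], [-0.067, 0.998, -0.0], [0.001, -0.0, -1.0]]
ft_force: [-0.7, 0.1, -3.7]
finger_gap: 0.566
gripper_force: 19.9
```

jog_arm([
  [[0.3,0,0,0,0,0,0],[0.3,0,0,0,0,0,0]],
])

```text
time: 4.6
ee_pos: [0.4324, -0.1263, 0.0935]
orientation: [[-0.998, -0.06, -0.001], [-0.06, 0.998, 0.0], [0.001, 0.0, -1.0]]
ft_force: [0.7, 0.9, -3.8]
finger_gap: 0.562
gripper_force: 19.9
```

```bash
python3 -c "
from h import *
O[1]=-.1555
t=P([(-.112,-.0015,.07)])[0];print(t)
to(t,3.6)"
```

```text
[ 0.57931519 -0.16402958  0.07      ]
t 4.6 pos [ 0.4324 -0.1263  0.0935] yaw 3.41 shift [-0.1444 -0.0464  0.0234] turn z -0.19 tilt [-0.0006  0.0002] F [ 0.74  0.85 -3.75] gap 0.562 19.940724140033126
```

jog_arm([
  [[0.3,-0.0361,-0.0116,0,0,0,0],[0.3,-0.0361,-0.0116,0,0,0,0],[0.3,-0.0361,-0.0116,0,0,0,0],[0.3,-0.0361,-0.0116,0,0,0,0],[0.3,0,0,0.02,0,0,0]],
])

```text
time: 5.22
ee_pos: [0.5819, -0.1644, 0.074]
orientation: [[-0.998, -0.06, 0.003], [-0.06, 0.998, -0.002], [-0.003, -0.002, -1.0]]
ft_force: [-0.2, -0.6, -4.0]
finger_gap: 0.57
gripper_force: 19.9
```

jog_arm([
  [[0.3,0,0,0.01,0,0,0],[0.3,0,0,0.004,0,0,0],[0.3,0,0,0,0,0,0],[0.3,0,0,0,0,0,0]],
])

```text
time: 5.72
ee_pos: [0.5798, -0.1637, 0.0604]
orientation: [[-0.998, -0.062, 0.001], [-0.062, 0.998, -0.001], [-0.001, -0.001, -1.0]]
ft_force: [0.7, 0.6, -2.7]
finger_gap: 0.566
gripper_force: 19.9
```

```bash
python3 - <<'E'
from h import *
O[1]=-.1555
to(P([(-.112,-.0015,.054)])[0],3.6)
ims={n:np.ascontiguousarray(get_image(n)[:,:,::-1]) for n in('top','scene')}
G=[P([(-145,58,40),(-145,-58,40),(68,-58,40),(68,58,40)]*np.array([1e-3]))]
overlay(ims,G,{'top':(190,80,330,250),'scene':(195,130,335,285)},'pics/p1.png')
E
```

```text
t 5.725 pos [ 0.5798 -0.1637  0.0604] yaw 3.56 shift [ 0.0005 -0.0003  0.0064] turn z -0.04 tilt [ 0.0009 -0.0005] F [ 0.69  0.63 -2.7 ] gap 0.566 19.940805360674858
```

View pics/p1.png

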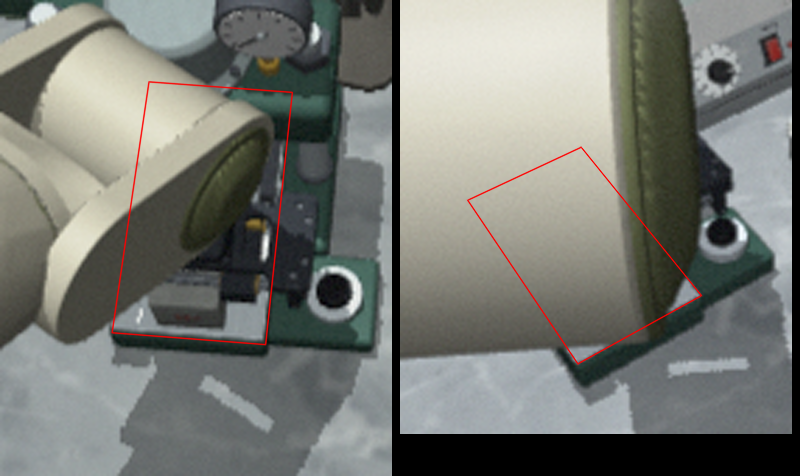

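The cube hangs over the front of the plate, rear face at crop (150–225, 300–325), between the plate's edges. Lowering, releasing, lifting.

jog_arm([
  [[0.3,0,0,0.004,0,0,0],[0.3,0,0,0.002,0,0,0],[0.3,0,0,0,0,0,0],[0.8,0,0,0,0,0,0],[0.8,0,0,0,0,0,0]],
])

```text
time: 6.45
ee_pos: [0.5798, -0.1637, 0.0537]
orientation: [[-0.998, -0.062, 0.0], [-0.062, 0.998, -0.0], [-0.0, -0.0, -1.0]]
ft_force: [-0.5, 0.2, -0.2]
finger_gap: 0.769
gripper_force: 0.0
```

jog_arm([
  [[0.8,0,0,0,0,0,0],[0.8,0,0,-0.03,0,0,0],[0.8,0,0,-0.05,0,0,0],[0.8,0.045,0,-0.04,0,0,0],[0.8,0.045,0,0,0,0,0]],
])

```text
time: 7.08
ee_pos: [0.4898, -0.1698, 0.1764]
orientation: [[-0.998, -0.063, 0.005], [-0.063, 0.998, -0.003], [-0.005, -0.004, -1.0]]
ft_force: [-0.5, -0.4, -0.2]
finger_gap: 0.799
gripper_force: 0.0
```

```bash
python3 - <<'E'
from h import *
to((.51,-.474,.2),4.0)
E
```

```text
t 7.075 pos [ 0.4898 -0.1698  0.1764] yaw 3.61 shift [-0.0011 -0.305  -0.0225] turn z -0.39 tilt [ 0.005  -0.0032] F [-0.51 -0.4  -0.18] gap 0.799 0.0
```

jog_arm([
  [[0.8,0,-0.051,0,0,0,0],[0.8,0,-0.051,0,0,0,0],[0.8,0,-0.051,0,0,0,0],[0.8,0,-0.051,0,0,0,0],[0.8,0,-0.051,0,0,0,0]],
])

```text
time: 7.7
ee_pos: [0.5056, -0.4254, 0.1737]
orientation: [[-0.998, -0.062, 0.0], [-0.062, 0.998, -0.0], [-0.0, -0.0, -1.0]]
ft_force: [-0.1, -0.5, 0.3]
finger_gap: 0.8
gripper_force: 0.0
```

jog_arm([
  [[0.5,0,-0.051,0,0,0,0],[0.5,0,0,0,0,0,0],[0.5,0,0,0,0,0,0]],
])

```text
time: 8.07
ee_pos: [0.5089, -0.474, 0.1734]
orientation: [[-0.998, -0.063, -0.0], [-0.063, 0.998, 0.001], [0.0, 0.001, -1.0]]
ft_force: [-0.2, 0.4, 0.1]
finger_gap: 0.502
gripper_force: 0.0
```

```bash
python3 - <<'E'
from h import *
O[1]=-.1555
to((.5087,-.4741,.003),4.0)
ims={n:np.ascontiguousarray(get_image(n)[:,:,::-1]) for n in('top','scene')}
cv2.imwrite('pics/t2.png',ims['top']);cv2.imwrite('pics/s2.png',ims['scene'])
G=[P([(-145,58,40),(-145,-58,40),(68,-58,40),(68,58,40)]*np.array([1e-3]))]
G+=[P(np.array([(-137,23.5,90),(-137,-26.5,90),(-87,-26.5,90),(-87,23.5,90)])/1e3),P(np.array([(-137,23.5,40),(-137,-26.5,40)])/1e3)]
overlay(ims,G,{'top':(190,80,330,250),'scene':(195,130,335,285)},'pics/p2.png')
E
```

```text
t 8.075 pos [ 0.5089 -0.474   0.1734] yaw 3.59 shift [ 0.0002 -0.0002  0.1704] turn z -0.41 tilt [-0.0003  0.0007] F [-0.22  0.42  0.14] gap 0.502 0.0
```

View pics/p2.png

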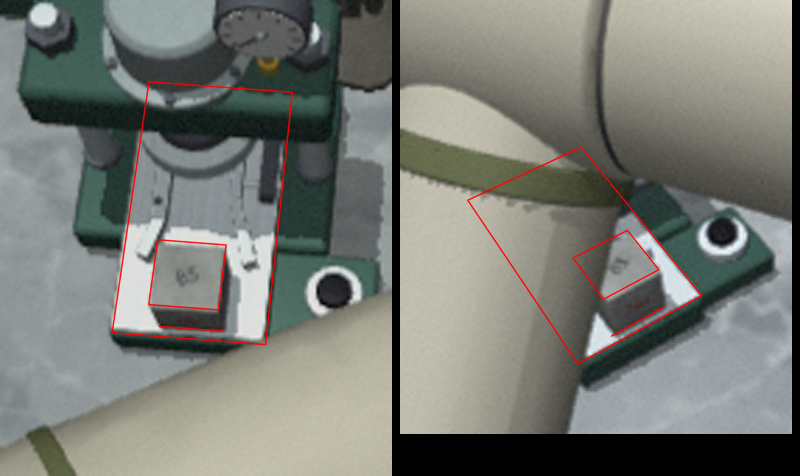

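The cube stands at the modelled place, square, crop (150–226,240–310) on its top face, between the guide tips. Now grasping the stick.

jog_arm([
  [[0.5,0,0,0.05,0,0,-0.4],[0.5,0,0,0.05,0,0,0],[0.5,0,0,0.045,0,0,0],[0.5,0,0,0.023,0,0,0],[0.5,0,0,0,0,0,0]],
])

```text
time: 8.8
ee_pos: [0.5087, -0.4731, 0.0046]
orientation: [[-0.998, -0.07, -0.002], [-0.07, 0.998, 0.002], [0.002, 0.003, -1.0]]
ft_force: [1.1, -0.2, 0.6]
finger_gap: 0.495
gripper_force: 0.0
```

jog_arm([
  [[0.1,0,0,0,0,0,0],[0.1,0,0,0,0,0,0],[0.1,0,0,0,0,0,0],[0.1,0,0,0,0,0,0],[0.1,0,0,0,0,0,0]],
], squeeze=25)

```text
time: 9.43
ee_pos: [0.5092, -0.4749, 0.007]
orientation: [[-0.998, -0.069, 0.001], [-0.069, 0.998, -0.001], [-0.001, -0.001, -1.0]]
ft_force: [-0.8, 1.5, 6.7]
finger_gap: 0.228
gripper_force: 25.0
```

jog_arm([
  [[0.1,0,0,-0.03,0,0,0],[0.1,0,0,-0.04,0,0,0],[0.1,0,0,-0.04,0,0,0],[0.1,0,0,0,0,0,0],[0.1,0,0,0,0,0,0]],
])

```text
time: 10.05
ee_pos: [0.5085, -0.4742, 0.1146]
orientation: [[-0.998, -0.069, -0.001], [-0.069, 0.998, 0.001], [0.001, 0.001, -1.0]]
ft_force: [-0.5, -0.1, -1.3]
finger_gap: 0.224
gripper_force: 25.0
```

```bash
python3 - <<'E'
from h import *
O[1]=-.1555
t=P([(-.29,-.0015,.12)])[0];print(t)
to(t,3.6)
E
```

```text
[ 0.40166643 -0.17520629  0.12      ]
t 10.05 pos [ 0.5085 -0.4742  0.1146] yaw 3.97 shift [ 0.0859  0.3057 -0.0049] turn z 0.37 tilt [-0.0011  0.0014] F [-0.49 -0.13 -1.25] gap 0.224 24.998640418052673
```

jog_arm([
  [[0.1,0.0123,0.0437,0,0,0,0],[0.1,0.0123,0.0437,0,0,0,0],[0.1,0.0123,0.0437,0,0,0,0],[0.1,0.0123,0.0437,0,0,0,0],[0.1,0.0123,0.0437,0,0,0,0]],
])

```text
time: 10.68
ee_pos: [0.4312, -0.259, 0.1144]
orientation: [[-0.998, -0.069, -0.002], [-0.069, 0.998, 0.002], [0.002, 0.002, -1.0]]
ft_force: [0.0, 1.0, -0.4]
finger_gap: 0.227
gripper_force: 25.0
```

jog_arm([
  [[0.1,0.0123,0.0437,0,0,0,0],[0.1,0.0123,0.0437,0,0,0,0],[0.1,0,0,0.03,0,0,0.37],[0.1,0,0,0.028,0,0,0],[0.1,0,0,0,0,0,0]],
])

```text
time: 11.3
ee_pos: [0.4004, -0.1743, 0.0558]
orientation: [[-0.998, -0.063, -0.004], [-0.063, 0.998, 0.004], [0.004, 0.004, -1.0]]
ft_force: [-0.1, -0.6, 0.4]
finger_gap: 0.223
gripper_force: 25.0
```

jog_arm([
  [[0.1,0,0,0,0,0,0],[0.1,0,0,0,0,0,0]],
])

```text
time: 11.55
ee_pos: [0.4021, -0.1757, 0.0584]
orientation: [[-0.998, -0.063, 0.001], [-0.063, 0.998, -0.001], [-0.001, -0.001, -1.0]]
ft_force: [0.1, 0.7, -0.7]
finger_gap: 0.223
gripper_force: 25.0
```

```bash
python3 - <<'E'
from h import *
O[1]=-.1555
t=P([(-.257,-.001,.056)])[0];print(t)
to(t,3.6)
ims={n:np.ascontiguousarray(get_image(n)[:,:,::-1]) for n in('top','scene')}
A=cv2.resize(ims['top'][100:300,170:360],None,fx=2.1,fy=2.1,interpolation=2);B=cv2.resize(ims['scene'][150:350,180:370],None,fx=2.1,fy=2.1,interpolation=2)
cv2.imwrite('pics/p3.png',np.hstack([A,B]))
E
```

```text
[ 0.43456992 -0.17263519  0.056     ]
t 11.55 pos [ 0.4021 -0.1757  0.0584] yaw 3.6 shift [-0.0326  0.001   0.0025] turn z 0.0 tilt [ 0.001  -0.0008] F [ 0.06  0.7  -0.74] gap 0.223 24.998516142368317
```

View pics/p3.png

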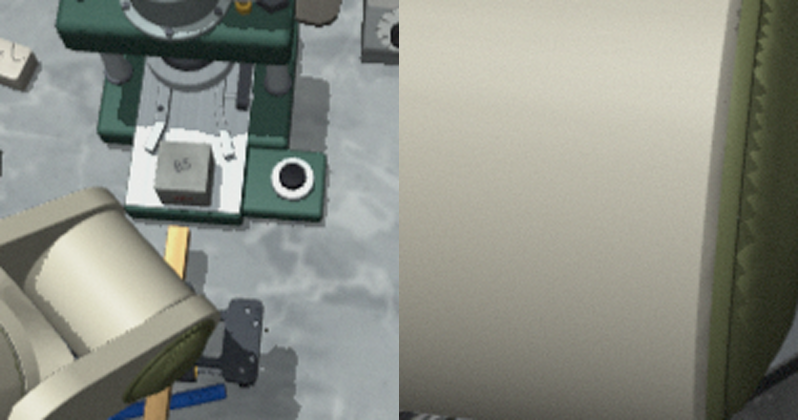

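The stick's tip at crop (178,228) lines up with the middle of the cube's rear face (183,195). Advancing to contact and pushing.

jog_arm([
  [[0.1,-0.008,0.001,0,0,0,0],[0.1,-0.008,0,0,0,0,0],[0.1,-0.007,0,0,0,0,0],[0.1,-0.005,0,0,0,0,0],[0.1,-0.003,0,0,0,0,0]],
])

```text
time: 12.28
ee_pos: [0.4327, -0.1723, 0.0576]
orientation: [[-0.998, -0.063, -0.001], [-0.063, 0.998, 0.0], [0.001, 0.0, -1.0]]
ft_force: [-2.1, 0.0, -0.6]
finger_gap: 0.226
gripper_force: 25.0
```

jog_arm([
  [[0.1,-0.003,0,0,0,0,0],[0.1,-0.003,0,0,0,0,0],[0.1,-0.003,0,0,0,0,0],[0.1,-0.003,0,0,0,0,0],[0.1,-0.003,0,0,0,0,0]],
])

```text
time: 12.9
ee_pos: [0.4478, -0.1715, 0.0577]
orientation: [[-0.998, -0.063, -0.0], [-0.063, 0.998, 0.0], [0.0, 0.0, -1.0]]
ft_force: [-2.6, 0.2, -0.8]
finger_gap: 0.223
gripper_force: 25.0
```

jog_arm([
  [[0.1,-0.003,0,0,0,0,0],[0.1,-0.003,0,0,0,0,0],[0.1,-0.003,0,0,0,0,0],[0.1,-0.003,0,0,0,0,0],[0.1,-0.003,0,0,0,0,0]],
])

```text
time: 13.52
ee_pos: [0.4628, -0.1706, 0.0577]
orientation: [[-0.998, -0.063, -0.0], [-0.063, 0.998, 0.0], [0.0, 0.0, -1.0]]
ft_force: [-2.9, 0.3, -0.7]
finger_gap: 0.224
gripper_force: 25.0
```

jog_arm([
  [[0.1,-0.0025,0,0,0,0,0],[0.1,-0.0025,0,0,0,0,0],[0.1,-0.0025,0,0,0,0,0],[0.1,-0.0025,0,0,0,0,0],[0.1,-0.0025,0,0,0,0,0]],
])

```text
time: 14.15
ee_pos: [0.475, -0.1697, 0.0576]
orientation: [[-0.998, -0.063, -0.001], [-0.063, 0.998, 0.0], [0.001, 0.0, -1.0]]
ft_force: [-4.3, 0.8, 0.5]
finger_gap: 0.228
gripper_force: 25.0
```

jog_arm([
  [[0.1,-0.0025,0,0,0,0,0],[0.1,-0.0025,0,0,0,0,0],[0.1,-0.0025,0,0,0,0,0],[0.1,-0.0025,0,0,0,0,0],[0.1,-0.0025,0,0,0,0,0]],
])

```text
time: 14.78
ee_pos: [0.4876, -0.1689, 0.0577]
orientation: [[-0.998, -0.063, -0.0], [-0.063, 0.998, 0.0], [0.0, 0.0, -1.0]]
ft_force: [-4.5, 1.9, -0.6]
finger_gap: 0.228
gripper_force: 25.0
```

```bash
python3 - <<'E'
from h import *
O[1]=-.1555
to(P([(-.157,-.001,.058)])[0],3.6)
print(R(-YP)@(get_obs()['ee_pos'][:2]-O))
E
```

```text
t 14.775 pos [ 0.4876 -0.1689  0.0577] yaw 3.62 shift [-0.0468 -0.0004 -0.0004] turn z 0.02 tilt [-0.0003  0.0002] F [-4.48  1.91 -0.56] gap 0.228 25.04980355501175
[-0.20383768 -0.00057611]
```

jog_arm([
  [[0.1,-0.0025,0,0,0,0,0],[0.1,-0.0025,0,0,0,0,0],[0.1,-0.0025,0,0,0,0,0],[0.1,-0.0025,0,0,0,0,0],[0.1,-0.0025,0,0,0,0,0]],
])

```text
time: 15.4
ee_pos: [0.5002, -0.1682, 0.0577]
orientation: [[-0.998, -0.063, -0.0], [-0.063, 0.998, 0.0], [0.0, 0.0, -1.0]]
ft_force: [-3.8, 2.0, -0.7]
finger_gap: 0.226
gripper_force: 25.1
```

jog_arm([
  [[0.1,-0.0025,0,0,0,0,0],[0.1,-0.0025,0,0,0,0,0],[0.1,-0.0025,0,0,0,0,0],[0.1,-0.0025,0,0,0,0,0],[0.1,-0.0025,0,0,0,0,0]],
])

```text
time: 16.02
ee_pos: [0.5126, -0.1674, 0.0577]
orientation: [[-0.998, -0.063, -0.0], [-0.063, 0.998, 0.0], [0.0, 0.0, -1.0]]
ft_force: [-3.6, 2.5, -0.4]
finger_gap: 0.227
gripper_force: 25.1
```

```bash
python3 - <<'E'
from h import *
O[1]=-.1555
to(P([(-.157,-.001,.058)])[0],3.6)
i=get_image('top')[:,:,::-1];A=cv2.resize(np.ascontiguousarray(i[100:260,190:340]),None,fx=3.5,fy=3.5,interpolation=2);cv2.imwrite('pics/p4.png',A)
E
```

```text
t 16.025 pos [ 0.5126 -0.1674  0.0577] yaw 3.6 shift [-0.0218 -0.0003 -0.0003] turn z 0.0 tilt [-0.  0.] F [-3.6   2.53 -0.43] gap 0.227 25.074996650218964
```

View pics/p4.png

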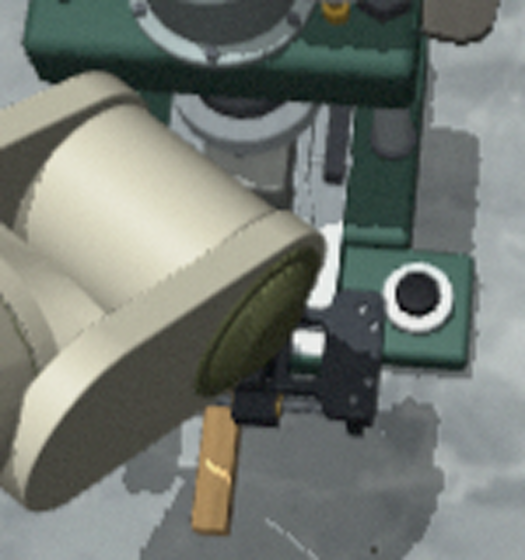

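The cube is going under the platen (rear part at crop (240–295,140–205)), stick tip hidden behind the wrist, stick straight. The sideways 2.5 N says the stick holds the cube off the left strip, so I ease it left as I go.

jog_arm([
  [[0.1,-0.002,0.0003,0,0,0,0],[0.1,-0.002,0.0003,0,0,0,0],[0.1,-0.002,0.0003,0,0,0,0],[0.1,-0.002,0.0003,0,0,0,0],[0.1,-0.002,0.0003,0,0,0,0]],
])

```text
time: 16.7
ee_pos: [0.5223, -0.1656, 0.0577]
orientation: [[-0.998, -0.062, -0.0], [-0.062, 0.998, -0.0], [0.0, -0.0, -1.0]]
ft_force: [-6.0, -1.4, -0.5]
finger_gap: 0.222
gripper_force: 25.0
```

jog_arm([
  [[0.1,-0.0015,0,0,0,0,0],[0.1,-0.0015,0,0,0,0,0],[0.1,-0.001,0,0,0,0,0]],
])

```text
time: 17.08
ee_pos: [0.5263, -0.1654, 0.0577]
orientation: [[-0.998, -0.062, -0.0], [-0.062, 0.998, -0.0], [0.0, -0.0, -1.0]]
ft_force: [-6.0, -2.0, -0.4]
finger_gap: 0.227
gripper_force: 25.0
```

jog_arm([
  [[0.1,-0.001,-0.0005,0,0,0,0],[0.1,-0.001,0,0,0,0,0],[0.1,-0.001,0,0,0,0,0],[0.1,-0.001,0,0,0,0,0]],
])

```text
time: 17.58
ee_pos: [0.5303, -0.1655, 0.0577]
orientation: [[-0.998, -0.063, -0.0], [-0.063, 0.998, -0.0], [0.0, -0.0, -1.0]]
ft_force: [-5.3, 0.6, -0.1]
finger_gap: 0.22
gripper_force: 25.0
```

jog_arm([
  [[0.1,-0.001,0,0,0,0,0],[0.1,-0.001,0,0,0,0,0],[0.1,-0.001,0,0,0,0,0]],
])

```text
time: 17.95
ee_pos: [0.5333, -0.1653, 0.0577]
orientation: [[-0.998, -0.063, -0.0], [-0.063, 0.998, -0.0], [0.0, -0.0, -1.0]]
ft_force: [-4.9, -0.5, -0.4]
finger_gap: 0.221
gripper_force: 25.0
```

jog_arm([
  [[0.1,-0.001,0,0,0,0,0],[0.1,-0.001,0,0,0,0,0],[0.1,-0.001,0,0,0,0,0]],
])

```text
time: 18.32
ee_pos: [0.5363, -0.1651, 0.0577]
orientation: [[-0.998, -0.063, -0.0], [-0.063, 0.998, -0.0], [0.0, -0.0, -1.0]]
ft_force: [-4.8, -0.6, 0.6]
finger_gap: 0.223
gripper_force: 25.0
```

jog_arm([
  [[0.1,-0.001,0,0,0,0,0],[0.1,-0.001,0,0,0,0,0],[0.1,-0.001,0,0,0,0,0]],
])

```text
time: 18.7
ee_pos: [0.5393, -0.1649, 0.0577]
orientation: [[-0.998, -0.063, -0.0], [-0.063, 0.998, -0.0], [0.0, -0.0, -1.0]]
ft_force: [-5.8, -0.1, -1.0]
finger_gap: 0.225
gripper_force: 25.0
```

jog_arm([
  [[0.1,-0.001,0,0,0,0,0],[0.1,-0.001,0,0,0,0,0]],
])

```text
time: 18.95
ee_pos: [0.5413, -0.1648, 0.0577]
orientation: [[-0.998, -0.063, -0.0], [-0.063, 0.998, -0.0], [0.0, -0.0, -1.0]]
ft_force: [-5.8, -0.1, -0.1]
finger_gap: 0.226
gripper_force: 25.0
```

jog_arm([
  [[0.1,-0.001,0,0,0,0,0],[0.1,-0.001,0,0,0,0,0]],
])

```text
time: 19.2
ee_pos: [0.5432, -0.1646, 0.0577]
orientation: [[-0.998, -0.063, -0.001], [-0.063, 0.998, -0.0], [0.001, -0.0, -1.0]]
ft_force: [-5.3, -1.1, -0.4]
finger_gap: 0.222
gripper_force: 25.0
```

jog_arm([
  [[0.1,-0.001,0,0,0,0,0],[0.1,-0.001,0,0,0,0,0]],
])

```text
time: 19.45
ee_pos: [0.5444, -0.1644, 0.0574]
orientation: [[-0.998, -0.063, -0.003], [-0.063, 0.998, 0.0], [0.003, 0.001, -1.0]]
ft_force: [-12.7, -1.1, 1.3]
finger_gap: 0.225
gripper_force: 25.0
```

jog_arm([
  [[0.1,-0.0002,0,0,0,0,0],[0.1,0,0,0,0,0,0],[0.1,0,0,0,0,0,0]],
])

```text
time: 19.82
ee_pos: [0.5444, -0.1645, 0.0574]
orientation: [[-0.998, -0.063, -0.003], [-0.063, 0.998, 0.0], [0.003, 0.001, -1.0]]
ft_force: [-12.0, -1.4, 1.4]
finger_gap: 0.224
gripper_force: 25.0
```

Force rises to 12 N with the tool standing still: the stop. Backing the stick out and lifting.

jog_arm([
  [[0.1,0.003,0,0,0,0,0],[0.1,0.01,0,0,0,0,0],[0.1,0.03,0,0,0,0,0],[0.1,0.04,0,0,0,0,0],[0.1,0.04,0,0,0,0,0]],
])

```text
time: 20.45
ee_pos: [0.4217, -0.1722, 0.058]
orientation: [[-0.998, -0.063, 0.001], [-0.063, 0.998, -0.001], [-0.001, -0.001, -1.0]]
ft_force: [0.1, -0.4, -0.3]
finger_gap: 0.227
gripper_force: 25.0
```

jog_arm([
  [[0.1,0.02,0,0,0,0,0],[0.1,0,0,-0.03,0,0,0],[0.1,0,0,-0.03,0,0,0],[0.1,0,0,0,0,0,0],[0.1,0,0,0,0,0,0]],
])

```text
time: 21.08
ee_pos: [0.4025, -0.1731, 0.117]
orientation: [[-0.998, -0.063, -0.0], [-0.063, 0.998, 0.0], [0.0, 0.0, -1.0]]
ft_force: [1.0, 0.1, -0.3]
finger_gap: 0.227
gripper_force: 25.0
```

```bash
python3 - <<'E'
from h import *
to((.509,-.4745,.008),3.6)
E
```

```text
t 21.075 pos [ 0.4025 -0.1731  0.117 ] yaw 3.6 shift [-0.0874 -0.3075  0.1088] turn z -0.0 tilt [-0.0003  0.0004] F [ 1.04  0.09 -0.31] gap 0.227 24.99864488840103
```

jog_arm([
  [[0.1,-0.0125,-0.044,0,0,0,0],[0.1,-0.0125,-0.044,0,0,0,0],[0.1,-0.0125,-0.044,0,0,0,0],[0.1,-0.0125,-0.044,0,0,0,0],[0.1,-0.0125,-0.044,0,0,0,0]],
])

```text
time: 21.7
ee_pos: [0.479, -0.39, 0.1159]
orientation: [[-0.998, -0.063, -0.001], [-0.063, 0.998, 0.002], [0.001, 0.002, -1.0]]
ft_force: [-0.0, 1.0, 0.1]
finger_gap: 0.22
gripper_force: 25.0
```

jog_arm([
  [[0.1,-0.0125,-0.044,0,0,0,0],[0.1,-0.0125,-0.044,0,0,0,0],[0.1,0,0,0.04,0,0,0],[0.1,0,0,0.04,0,0,0],[0.1,0,0,0.02,0,0,0]],
])

```text
time: 22.32
ee_pos: [0.5085, -0.474, 0.0137]
orientation: [[-0.998, -0.063, -0.003], [-0.063, 0.998, 0.004], [0.003, 0.004, -1.0]]
ft_force: [0.5, -1.0, -0.6]
finger_gap: 0.224
gripper_force: 25.0
```

jog_arm([
  [[0.1,0,0,0.005,0,0,0],[0.1,0,0,0.003,0,0,0],[0.1,0,0,0.001,0,0,0],[0.1,0,0,0,0,0,0],[0.1,0,0,0,0,0,0]],
])

```text
time: 22.95
ee_pos: [0.5097, -0.4754, 0.0093]
orientation: [[-0.998, -0.063, 0.0], [-0.063, 0.998, -0.001], [-0.0, -0.001, -1.0]]
ft_force: [-0.2, -0.6, -0.7]
finger_gap: 0.223
gripper_force: 25.0
```

Stick is about 1–2 mm above the bench; lower a touch, release, rise.

jog_arm([
  [[0.1,0,0,0.002,0,0,0],[0.1,0,0,0,0,0,0],[0.5,0,0,0,0,0,0],[0.5,0,0,0,0,0,0],[0.5,0,0,0,0,0,0]],
])

```text
time: 23.58
ee_pos: [0.5095, -0.4752, 0.0066]
orientation: [[-0.998, -0.063, -0.0], [-0.063, 0.998, 0.0], [0.0, 0.0, -1.0]]
ft_force: [-1.2, -0.3, 0.3]
finger_gap: 0.493
gripper_force: 0.0
```

jog_arm([
  [[0.5,0,0,0,0,0,0],[0.5,0,0,-0.03,0,0,0],[0.5,0,0,-0.05,0,0,0],[0.5,0,0,-0.05,0,0,0],[0,0,0,0,0,0,0]],
])

```text
time: 24.2
ee_pos: [0.5106, -0.4765, 0.1415]
orientation: [[-0.998, -0.063, 0.005], [-0.063, 0.998, -0.006], [-0.005, -0.007, -1.0]]
ft_force: [-0.0, -0.5, -0.3]
finger_gap: 0.408
gripper_force: 0.0
```

```bash
python3 - <<'E'
from h import *
O[1]=-.1545
t=P([(-.104,-.108,.08)])[0];print(t)
to(t,3.6)
i=[np.ascontiguousarray(get_image(n)[:,:,::-1]) for n in('top','scene')]
A=cv2.resize(i[0][60:310,180:430],None,fx=1.6,fy=1.6,interpolation=2);B=cv2.resize(i[1][130:330,190:390],None,fx=2,fy=2,interpolation=2);cv2.imwrite('pics/p5.png',np.hstack([A,B]))
E
```

```text
[ 0.5939866 -0.2688171  0.08     ]
t 24.2 pos [ 0.5106 -0.4765  0.1415] yaw 3.61 shift [-0.096   0.2024  0.0605] turn z 0.01 tilt [ 0.0049 -0.0065] F [-0.02 -0.54 -0.32] gap 0.408 0.0
```

View pics/p5.png

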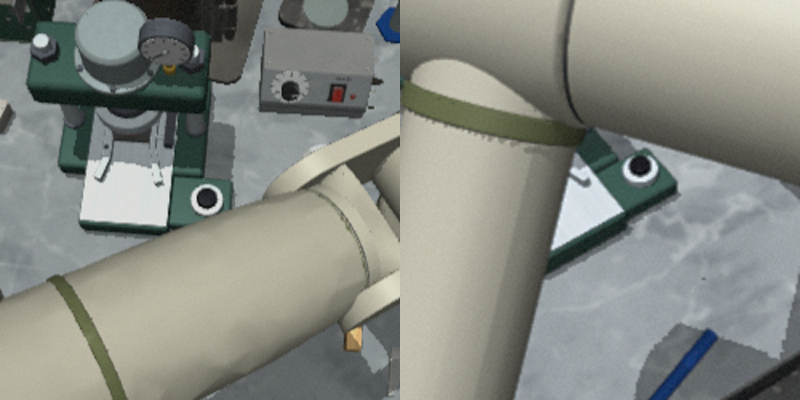

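Top view: plate front empty, cube gone under the platen; stick lies on the bench (tip at crop (353,337)); button at (207,199). Now the button, fingers shut.

jog_arm([
  [[0,-0.0192,0.0405,0,0,0,0],[0,-0.0192,0.0405,0,0,0,0],[0,-0.0192,0.0405,0,0,0,0],[0,-0.0192,0.0405,0,0,0,0],[0,-0.0192,0.0405,0,0,0,0]],
])

```text
time: 24.92
ee_pos: [0.5923, -0.2653, 0.1346]
orientation: [[-0.998, -0.063, -0.003], [-0.063, 0.998, 0.002], [0.003, 0.002, -1.0]]
ft_force: [-0.3, -1.4, -0.1]
finger_gap: 0.007
gripper_force: 0.0
```

jog_arm([
  [[0,0,0,0.03,0,0,0],[0,0,0,0.025,0,0,0],[0,0,0,0,0,0,0],[0,0,0,0,0,0,0]],
])

```text
time: 25.42
ee_pos: [0.5926, -0.2673, 0.082]
orientation: [[-0.998, -0.063, -0.0], [-0.063, 0.998, 0.0], [0.0, 0.0, -1.0]]
ft_force: [-0.7, 0.7, 1.1]
finger_gap: 0.006
gripper_force: 0.0
```

```bash
python3 - <<'E'
from h import *
O[1]=-.1545
to(P([(-.104,-.108,.054)])[0],3.6)
E
```

```text
t 25.425 pos [ 0.5926 -0.2673  0.082 ] yaw 3.6 shift [-0.0012 -0.0016  0.028 ] turn z -0.0 tilt [-0.0001  0.    ] F [-0.68  0.71  1.05] gap 0.006 0.0
```

jog_arm([
  [[0,-0.001,-0.001,0.014,0,0,0],[0,0,0,0.01,0,0,0],[0,0,0,0.004,0,0,0],[0,0,0,0.003,0,0,0],[0,0,0,0,0,0,0]],
])

```text
time: 26.05
ee_pos: [0.5936, -0.268, 0.0509]
orientation: [[-0.998, -0.063, -0.0], [-0.063, 0.998, 0.0], [0.0, 0.0, -1.0]]
ft_force: [-1.9, 1.0, 2.3]
finger_gap: 0.004
gripper_force: 1.1
```

jog_arm([
  [[0,0,0,0.002,0,0,0],[0,0,0,0.002,0,0,0],[0,0,0,0,0,0,0]],
])

```text
time: 26.42
ee_pos: [0.5938, -0.2681, 0.0469]
orientation: [[-0.998, -0.063, 0.0], [-0.063, 0.998, -0.0], [-0.0, -0.0, -1.0]]
ft_force: [-1.2, 0.0, 5.0]
finger_gap: 0.008
gripper_force: 2.3
```

Button nearly down; press to its end stop.

jog_arm([
  [[0,0,0,0.001,0,0,0],[0,0,0,0.001,0,0,0],[0,0,0,0,0,0,0]],
])

```text
time: 26.8
ee_pos: [0.5939, -0.2681, 0.0463]
orientation: [[-0.998, -0.063, 0.001], [-0.063, 0.998, -0.001], [-0.001, -0.001, -1.0]]
ft_force: [-5.9, 3.0, 14.3]
finger_gap: 0.004
gripper_force: 7.2
```

End stop reached. Release and withdraw the arm to the left so the scene camera sees the press.

jog_arm([
  [[0,0,0,-0.02,0,0,0],[0,0,0,-0.05,0,0,0],[0,0,0,-0.06,0,0,0],[0,0.04,0,-0.04,0,0,0],[0,0.05,0,0,0,0,0]],
])

```text
time: 27.42
ee_pos: [0.5039, -0.2743, 0.2181]
orientation: [[-0.998, -0.064, 0.005], [-0.064, 0.998, -0.004], [-0.005, -0.005, -1.0]]
ft_force: [0.8, -0.5, -0.5]
finger_gap: 0.003
gripper_force: 0.0
```

jog_arm([
  [[0,0.05,0,0,0,0,0],[0,0.05,0.02,0,0,0,0],[0,0.03,0.045,0,0,0,0],[0,0.01,0.05,0,0,0,0],[0,0,0.05,0,0,0,0]],
])

```text
time: 28.05
ee_pos: [0.353, -0.1167, 0.2152]
orientation: [[-0.998, -0.061, 0.001], [-0.061, 0.998, -0.001], [-0.001, -0.001, -1.0]]
ft_force: [1.6, 0.5, 0.2]
finger_gap: 0.007
gripper_force: 0.0
```

jog_arm([
  [[0,0,0.05,0,0,0,0],[0,0,0.05,0,0,0,0],[0,0,0.05,0,0,0,0],[0,0,0.05,0,0,0,0],[0,0.01,0.05,0,0,0,0]],
])

```text
time: 28.68
ee_pos: [0.3279, 0.1326, 0.2152]
orientation: [[-0.998, -0.063, 0.001], [-0.063, 0.998, 0.0], [-0.001, 0.0, -1.0]]
ft_force: [1.0, -0.1, 0.4]
finger_gap: 0.001
gripper_force: 0.0
```

jog_arm([
  [[0,0.02,0.05,0,0,0,0],[0,0.02,0.05,0,0,0,0],[0,0.02,0.05,0,0,0,0],[0,0.02,0.05,0,0,0,0],[0,0,0,0,0,0,0]],
])

```text
time: 29.3
ee_pos: [0.2339, 0.3277, 0.2149]
orientation: [[-0.998, -0.068, 0.0], [-0.068, 0.998, 0.0], [-0.0, 0.0, -1.0]]
ft_force: [-0.2, -0.7, 0.7]
finger_gap: 0.004
gripper_force: 0.0
```

```bash
python3 - <<'E'
from h import *
O[1]=-.1555
to((.2,.3,.2))
s0=cv2.imread('pics/scene0.png').astype(int);s=get_image('scene')[:,:,::-1].astype(int);t0=cv2.imread('pics/top0.png').astype(int);t=get_image('top')[:,:,::-1].astype(int)
for n,a,b,bx in(('scene',s0,s,(195,150,330,330)),('top',t0,t,(180,60,430,290))):
    x0,y0,x1,y1=bx;m=(np.abs(a-b).max(2)>25)[y0:y1,x0:x1].astype(np.uint8)
    k,l,st,c=cv2.connectedComponentsWithStats(m)
    for i in range(1,k):
        if st[i,4]>15:print(n,st[i,:2]+(x0,y0),st[i,2:],)
c=(P([(-.002,0,0)])[0,:2],YP)
sq=np.array([(-.025,-.025,.04),(-.025,.025,.04),(-.025,-.025,.09),(-.025,.025,.09)])
print('pred rear face scene',proj('scene',P(sq,*c)).round(0).tolist())
for r in range(180,206,2):print(r,s[r,228:272:2].sum(1)//3)
E
```

```text
t 29.3 pos [0.2339 0.3277 0.2149] yaw 3.92 shift [ 0.0357 -0.0253  0.0149] turn z None tilt [0.0001 0.0004] F [-0.16 -0.74  0.66] gap 0.004 0.0
scene [239 198] [ 33  21 312]
scene [275 281] [ 23  17 175]
scene [273 289] [ 36  30 430]
top [276 135] [ 4 20 34]
top [250 139] [ 25  14 161]
top [395 186] [  4  57 121]
top [406 186] [ 2 62 79]
top [210 243] [ 39  28 335]
top [221 244] [ 8  9 52]
pred rear face scene [[265.0, 210.0], [247.0, 219.0], [263.0, 196.0], [244.0, 205.0]]
180 [ 50  52  54  56  55  54  54  51  52  51  50  47  45  53  66 165 171 171
 109  96  93  93]
182 [ 50  52  54  56  51  51  52  55  51  49  50  48  53  69  61  90 173 171
 149  91  93  95]
184 [ 54  55  51  57  54  52  52  51  48  54  52  58  71  68  64  62 174 171
 154  91  96  96]
186 [ 54  51  54  51  57  48  53  64  66  63  76  78  73  69  54  80 172 171
 154  90  94  93]
188 [ 50  56  54  49  63  73  79  78  85  85  77  75  70  58  47 113 169 171
 130 100  94  90]
190 [ 49  73 112  55  71  74  79  84  81  83  75  70  51  51  94 172 172 157
  92  85  94  60]
192 [128 172 173 111  60  62  61  64  64  57  61  58  58 102 168 174 172 112
  91  71  69  63]
194 [142 168 170 172 139  83  68  59  56  62  73 101 138 175 173 173 131  98
  90  71  70  67]
196 [142 146 171 170 172 165 170 167 152 172 176 174 171 170 163 120 107 102
  79  53  68  72]
198 [244 115 132 165 172 175 169 170 171 174 177 173 163 141 119 113 109 113
 166  67  66  72]
200 [246 201 118 119 126 138 151 161 162 150 140 125 123 118 116 115  90  89
 173 166  53  67]
202 [244 230 153 117 121 120 126 122 126 129 126 124 124 121 108  88  80  79
 158 175 139  99]
204 [244 244 148  87 137 133 119 126 125 127 122 119 102  91  87  83  75  76
 135 173 178 142]
```

The scene-image change lies where the homed cube's rear face is predicted (rows to 219). One numeric squareness check on its lower edge.

```bash
python3 - <<'E'
from h import *
O[1]=-.1555
s0=cv2.imread('pics/scene0.png').astype(int);s=get_image('scene')[:,:,::-1].astype(int)
m=np.abs(s-s0).max(2)>25
q=np.array([(x,np.where(m[195:225,x])[0].max()+195.5) for x in range(245,268) if m[195:225,x].any()]);print(q.tolist())
w=onz('scene',q,.04)[:,:2];l=(w-O)@R(YP);print((l*1000).round(1).tolist())
print(get_obs()['ft_force'])
E
```

```text
[[245.0, 214.5], [246.0, 216.5], [247.0, 217.5], [248.0, 218.5], [249.0, 218.5], [250.0, 218.5], [251.0, 217.5], [252.0, 217.5], [253.0, 216.5], [254.0, 216.5], [255.0, 215.5], [256.0, 215.5], [257.0, 214.5], [258.0, 214.5], [259.0, 213.5], [260.0, 213.5], [261.0, 212.5], [262.0, 212.5], [263.0, 211.5], [264.0, 211.5], [265.0, 211.5], [266.0, 213.5], [267.0, 213.5]]
[[-11.0, 23.3], [-18.2, 24.2], [-22.5, 23.6], [-26.7, 23.0], [-28.1, 21.0], [-29.5, 19.0], [-28.1, 15.6], [-29.5, 13.6], [-28.1, 10.2], [-29.5, 8.2], [-28.1, 4.7], [-29.6, 2.7], [-28.1, -0.8], [-29.6, -2.8], [-28.2, -6.3], [-29.6, -8.3], [-28.2, -11.9], [-29.6, -13.9], [-28.2, -17.4], [-29.6, -19.5], [-31.0, -21.5], [-38.1, -20.4], [-39.6, -22.4]]
[ 0.28751235 -0.32633564  0.13290207]
```

Rear face is at x = -29 mm along its whole width (square), so the centre is at about -4 mm. Handing in.

```bash
python3 -c "
from rig import *
print(job_done())"
```

```text
the job is handed in; nothing more can be done
None
```

The job is handed in, verdict not shown: the cube measured square with its centre about 4 mm short of the platen axis, having met the stop at about 12 N. The stick is back on the bench, the start button was pressed to its end stop and released, and the tin was not touched.

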